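# Make up two physics practical kits

### The arm

A 6-joint arm with a two-finger parallel gripper is mounted at the origin on the work surface. World frame = base frame: x ahead of the robot, y to its left, z up, the work surface at z = 0. Lengths are in m, angles in rad, forces in N, time in s.
With the tool pointing down it reaches from about 0.375 to 0.975 m from the base axis. Payload 3.8 kg.
Tool frame: the origin (TCP) lies at the very end of the fingers, on their centre line; the grasp point (between the pads) lies 19 mm behind it; z points along the fingers, y is the direction in which the jaws open and shut (so a half turn about z gives the same grasp; the last joint's range is limited). The gripper opens to 85 mm and grips with 20 to 120 N. Pads are 22 mm wide; open, the fingers measure 114 mm over their backs; the gripper's body (76 mm by 85 mm) begins 54 mm behind the grasp point. The pads swing forward as they close: fully open they stand 13 mm farther back than shut.
Start: joints at [-1.203, 0.264, 1.604, -0, 1.274, -0.037], TCP at [0.266, -0.62, 0.231] pointing down, gripper open.
Joint ranges: [-2.63, 2.63], [-0.94, 2.18], [0.31, 2.57], [-1.31, 4.45], [0, 2.66], [-2.55, 2.55]. Speed limits (rad/s): [2.57, 2.57, 3.14, 3.14, 3.14, 3.14].

### API

Orientations are given as a rotation vector (axis times angle).
In Python, from workcell import bot, viewer gives the robot as it stands.
- The arm moves only by the tool jog_arm, never from a script. Its argument "motion" is a list of rows, each an object of numbers: "dx", "dy", "dz": the shift along the world's x, y, z in cm; "turn": the turn about the world's z in rad. A call has 1 to 12 rows; each row shifts and turns the commanded pose from where the row before left it; what a row does not reach is not made up. A row lasts 1/12 s, in which the tool goes at most 41.7 mm and 7.16 degrees, less where a joint would pass 70% of its speed; a pose out of reach is approached as far as the arm can. A call is refused whole if a number of a shift passes 4.17 or a number of a turn 0.125, either way. A call with a gripper value outside its range is refused whole. "fingers" is the finger opening in cm, from 0 to 8.54, set as the call begins (left out, the last holds). The fingers move at their own pace and stop on an object; "grip_force" is the grip in N (left out, the last holds). Time passes only in rows, so rows that do not move let the fingers close. It gives the time, the measured TCP pose, the force and the opening at its end, in the units of the state.
- bot.read_state(): the state, without advancing time (a new reading comes with each control period).
- viewer.read_camera(name): name is "scene" or "top" or "wrist"; returns (picture, depth): 384x512x3 uint8, red, green, blue; 384x512 float32, m along the optical axis (not along the pixel's ray), 0 where there is no reading.
- viewer.camera_info(name): a dict with "vertical_fov" (degrees; the focal length in pixels is half the picture's height over the tangent of half this angle, whatever the lens; pixels are square), "cx", "cy" (the principal point, pixels), "dist" ([k1, k2, p1, p2, k3] as OpenCV has them; the pictures are not rectified), "R" (3x3) and "t" (3): a world point X has camera coordinates R X + t. Camera axes: x right, y down, z forward; pixel columns grow to the right and rows downward; lengths in m; the calibration is good to about 2 mm. A picture is of the moment at which its call begins: read the wrist's pose just before it. camera_info takes no time and is no camera call; for the wrist camera it gives the pose at the moment of the call.
- bot.finish_job(): hands the job in, once; it reports no verdict.
The state is a dict: "time": time; "q": joint angles; "joint_vel": joint speeds; "joint_torque": joint torques, N m; "tool_pos": TCP position; "tcp_rot": TCP orientation; "wrist_force": force on the tool from outside, world axes, zero at the start; "torque": the same for the moment, N m; "width": opening from 0.0 (shut) to 1.0 (fully open).
Only numpy, scipy, OpenCV 4.12 (cv2) and the standard library are available. Lean on these libraries where they do the work, as an engineer would, in place of code of your own. Each camera call takes 0.05 s, during which the arm holds its last target. There are 200 camera calls.

### The job

Make up the two kits for the physics lesson in the white trays. The friction kit goes in the two-bay tray: the wooden block in the large bay and the big steel mass in the small bay; the magnetism kit goes in the three-bay tray: the horseshoe magnet in the middle bay, with the battery cell in one end bay and the small steel mass in the other (either way round). Everything stands upright and flat on the floor of its bay, and the blue cup among the stock stays where it is.

Things in the scene. Friction and masses are not known exactly. Their poses are not given: they have to be found in the camera images.
- block_mid (a point): Friction block of pale wood with a grey felt sole, 70 (its x) x 40 (its y) x 40 mm high, lying on its felt at any yaw; a tiny steel eye, for show, stands 12 mm out of its +x end. The point is the block's centre, 20 mm above its underside; z is up.
- mass_big_mid (a point): Big steel mass, about 0.5 kg: upright plain cylinder 42 mm in diameter and 46 mm high with a narrow neck and a 20 mm knob on top, 64 mm high in all. The point is on its axis, 32 mm above its underside; z is up.
- mass_small_mid (a point): Small steel mass, about 0.17 kg, same form as the big one: cylinder 28 mm in diameter and 34 mm high with a neck and a 14 mm knob on top, 48 mm high in all. The point is on its axis, 24 mm above its underside; z is up.
- cell_mid (a point): Battery cell standing upright: plain grey cylinder 33 mm in diameter and 58 mm high with steel ends and a 10 mm brass button 2 mm high on top, 60 mm in all. The point is on its axis, 30 mm above its underside; z is up.
- magnet_mid (a point): Horseshoe magnet, grey with bare steel poles, about 0.2 kg, standing on its two poles with the arch on top, at any yaw: 20 mm thick (its x), 46 mm wide (its y), 51 mm high. The slot between the legs is 12 mm wide and ends 34 mm up; the two flat faces look along its x. The point is half-way up at the centre (in the slot), 25.5 mm above the poles' ends; z is up.
- tray_two: White two-bay tray, fixed to the table. Outside 78 (its x) x 176 (its y) mm; walls and divider 4 mm thick and 12 mm high, floor 3 mm thick. The bays lie in a row along its y: large bay inside 70 (x) x 100 (y) mm centred at y = -34 mm, small bay inside 70 x 64 mm centred at y = +52 mm. Origin: centre of its underside, on the table; z is up.
- tray_three: White three-bay tray, fixed to the table. Outside 78 (its x) x 208 (its y) mm; walls and dividers 4 mm thick and 12 mm high, floor 3 mm thick. Three equal bays in a row along its y, each inside 70 (x) x 64 (y) mm, centred at y = -68, 0 and +68 mm. Origin: centre of its underside, on the table; z is up.
- cup: Blue plastic cup, not part of the job, standing loose in the row of stock: 60 mm high, 60 mm across the rim. Origin: centre of its underside; leave it where it stands.
Mind the look-alikes: they are no part of the job. What is shaped like the part that bears mass_small_mid but purple is not meant.

How it is judged:
At the end, for the whole second after the job is handed in: Block and big mass in the large and small bay of the two-bay tray; magnet in the middle, cell and small mass in the end bays of the other. Each upright (0.12 rad) on its bay floor (4 mm), at rest, centre within 26 mm of the bay's along tray x, 22 mm along y (block 32) (x of block_mid in the frame of tray_two between -0.026 and 0.026 m and y of block_mid in the frame of tray_two between -0.066 and -0.002 m and z of block_mid in the frame of tray_two between 0.019 and 0.027 m and x of mass_big_mid in the frame of tray_two between -0.026 and 0.026 m and y of mass_big_mid in the frame of tray_two between 0.03 and 0.074 m and z of mass_big_mid in the frame of tray_two between 0.031 and 0.039 m and x of magnet_mid in the frame of tray_three between -0.026 and 0.026 m and y of magnet_mid in the frame of tray_three between -0.022 and 0.022 m and z of magnet_mid in the frame of tray_three between 0.0245 and 0.0325 m and ((x of cell_mid in the frame of tray_three between -0.026 and 0.026 m and y of cell_mid in the frame of tray_three between 0.046 and 0.09 m and z of cell_mid in the frame of tray_three between 0.029 and 0.037 m and x of mass_small_mid in the frame of tray_three between -0.026 and 0.026 m and y of mass_small_mid in the frame of tray_three between -0.09 and -0.046 m and z of mass_small_mid in the frame of tray_three between 0.023 and 0.031 m) or (x of cell_mid in the frame of tray_three between -0.026 and 0.026 m and y of cell_mid in the frame of tray_three between -0.09 and -0.046 m and z of cell_mid in the frame of tray_three between 0.029 and 0.037 m and x of mass_small_mid in the frame of tray_three between -0.026 and 0.026 m and y of mass_small_mid in the frame of tray_three between 0.046 and 0.09 m and z of mass_small_mid in the frame of tray_three between 0.023 and 0.031 m)) and angle between each of block_mid, mass_big_mid, mass_small_mid, cell_mid, magnet_mid's own z axis and vertical below 0.12 rad and linear speed of each of block, mass_big, mass_small, cell, magnet below 0.02 m/s); the robot touches nothing.
It fails at once if the blue cup is pushed more than 30 mm or tipped (distance of cup from where it was at the start of the episode above 0.03 m or angle between cup's own z axis and vertical above 0.4 rad).
It also fails if it takes over 120 s, if anything falls off the work surface, if the arm or the gripper's body presses on something with over 40 N, if the wrist force passes 120 N, or if a joint passes its speed limit or range.

## Working session

There is one attempt and no reset: what is moved stays moved. The work goes in short steps, Python scripts to look and compute and a tool call to move; the robot and the scene stay as the last step left them, time stands still between calls to the robot, and variables do not carry over. Pictures are saved under pics/ and viewed, about 12 in all and at most 16, crops included, and the job is handed in when it is done.

Besides the shell and the picture viewer there is one more tool, called after "Call:" by a JSON object that holds its "api" and its "payload". jog_arm: Moves the arm, as the interface text tells. Its arguments: {"type":"object","properties":{"motion":{"type":"array"},"fingers":{"type":"number"},"grip_force":{"type":"number"}},"required":["motion"]}

```bash
mkdir -p pics; ls; python3 - <<'E'
from workcell import bot, viewer
import cv2,numpy as np
print(bot.read_state())
for n in("top","scene"):
    p,d=viewer.read_camera(n); i=viewer.camera_info(n); print(n,i)
    np.savez(f"pics/{n}0.npz",p=p,d=d)
    cv2.imwrite(f"pics/{n}0.png",cv2.resize(p[:,:,::-1],(800,600)))
E
```

```text
pics
{'time': 0.0, 'q': array([-1.20290226e+00,  2.64735100e-01,  1.60539917e+00, -2.79472047e-05,
        1.27372688e+00, -3.68943395e-02]), 'joint_vel': array([-9.20704978e-04, -9.19910212e-04, -4.25299346e-04,  9.92998693e-04,
       -6.40601804e-04,  4.17294640e-05]), 'joint_torque': array([-9.88131760e-04, -5.15113771e+01, -3.67317331e+01, -2.13405915e-04,
        1.29055709e-02, -1.08384708e-05]), 'tool_pos': array([ 0.26555359, -0.61975001,  0.22996063]), 'tcp_rot': array([-3.07527666e+00, -6.31071720e-01,  6.27985793e-04]), 'wrist_force': array([-0.48376592,  0.08361207,  0.36138935]), 'torque': array([-0.00483936,  0.01311096,  0.05040825]), 'width': 1.0004446820619448}
top {'vertical_fov': 55.42762890929172, 'cx': 257.7447218512889, 'cy': 192.25871301205723, 'dist': array([-0.0026797,  0.       ,  0.       ,  0.       ,  0.       ]), 'R': array([[ 4.65236297e-04, -9.99789736e-01,  2.05004381e-02],
       [-9.86819636e-01, -3.77645772e-03, -1.61779925e-01],
       [ 1.61823328e-01, -2.01549690e-02, -9.86613900e-01]]), 't': array([0.00220994, 0.49574158, 0.71461079])}
scene {'vertical_fov': 44.81677045011501, 'cx': 264.24308053069103, 'cy': 184.08895231702857, 'dist': array([0.06623114, 0.        , 0.        , 0.        , 0.        ]), 'R': array([[-0.04763741,  0.998661  ,  0.0201714 ],
       [ 0.6845479 ,  0.04734674, -0.72742866],
       [-0.72740968, -0.02084453, -0.68588677]]), 't': array([ 0.03330615, -0.3090493 ,  1.44834785])}
```

View pics/top0.png

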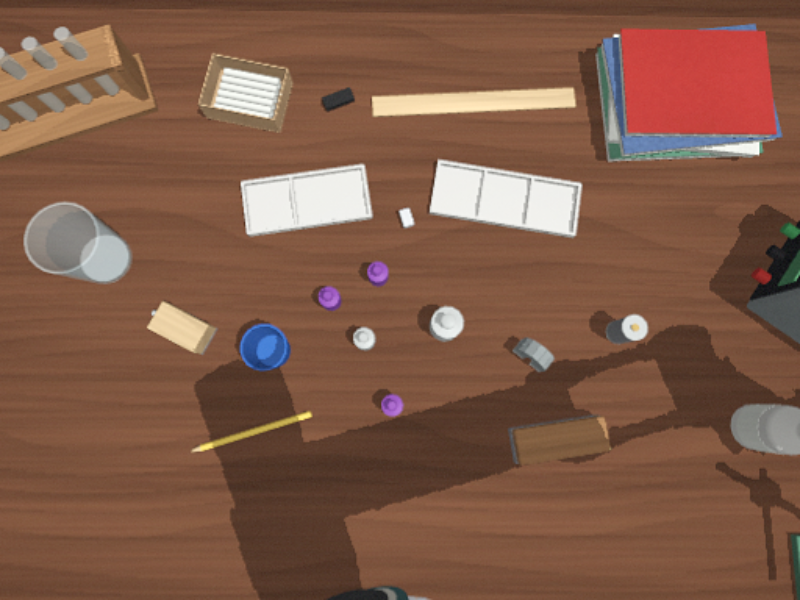

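View pics/scene0.png

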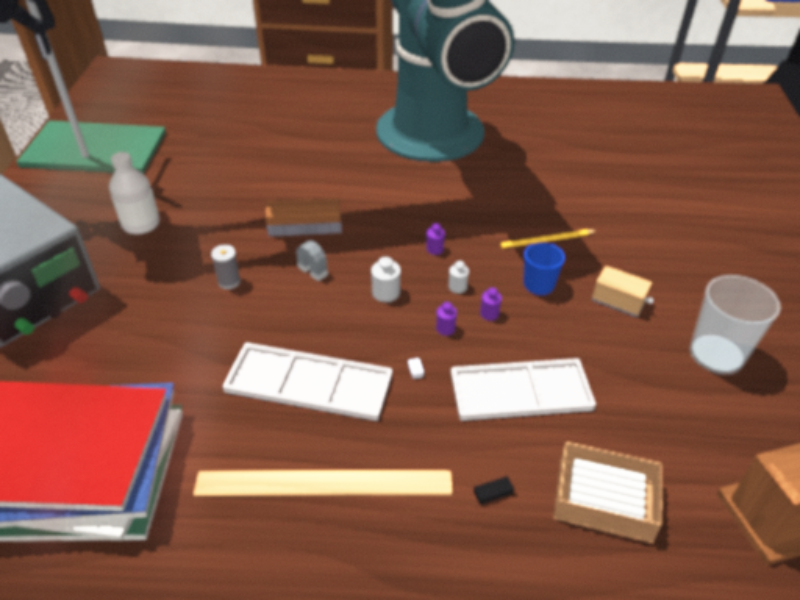

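The top view (800x600) shows these objects:
- **Block:** (181,328), with its eye at (152,314). The brown brush at (560,440) could be taken for it.
- **Cup:** (265,347).
- **Small steel mass:** white-grey at (364,338). The purple look-alikes are at (329,297), (378,272) and (392,405).
- **Big mass:** (447,322).
- **Magnet:** (534,353).
- **Cell:** (634,327). The bottle at (770,430) could be taken for it.
- **Trays:** two-bay at (306,200), with the small bay on the left; three-bay at (506,198).

Next I'll measure them.

```bash
cat > h.py <<'E'
import numpy as np,cv2
from workcell import bot,viewer
def cam(i):
    f=192/np.tan(np.radians(i["vertical_fov"]/2)); return np.array([[f,0,i["cx"]],[0,f,i["cy"]],[0,0,1]])
def ray(i,uv,z):
    n=cv2.undistortPoints(np.float64(uv).reshape(-1,1,2),cam(i),i["dist"])[:,0]
    d=np.c_[n,np.ones(len(n))]@i["R"]; o=-i["R"].T@i["t"]
    return o+d*((z-o[2])/d[:,2])[:,None]
def cloud(i,d):
    v,u=np.mgrid[0:384,0:512]
    n=cv2.undistortPoints(np.float64(np.c_[u.ravel(),v.ravel()]).reshape(-1,1,2),cam(i),i["dist"])[:,0]
    c=np.c_[n,np.ones(len(n))]*d.reshape(-1,1)
    X=((c-i["t"])@i["R"]).reshape(384,512,3); X[d==0]=np.nan
    return X
def rect(P):
    (c,s,a)=cv2.minAreaRect(np.float32(P*1000)); return np.round(c,1),np.round(s,1),round(a,1)
E
python3 - <<'E'
from h import *
Z=np.load("pics/top0.npz"); i=viewer.camera_info("top"); X=cloud(i,Z["d"]); p=Z["p"]
print("table z",np.nanmedian(X[180:200,150:180,2]))
k=.64
for n,u,v,w in [("block",181,328,45),("cup",265,347,32),("small",364,338,18),("big",447,322,28),("magnet",534,353,30),("cell",630,328,30),("t2",306,200,75),("t3",506,198,85),("pur1",329,297,18),("pur2",378,272,18),("pur3",392,405,18)]:
    u,v,w=[int(round(a*k)) for a in(u,v,w)]
    Q=X[v-w:v+w,u-w:u+w].reshape(-1,3); Q=Q[np.isfinite(Q[:,2])]
    lo=.005 if n[0]=='t' else .010
    S=Q[(Q[:,2]>lo)]; zm=np.percentile(S[:,2],97)
    T=S[S[:,2]>zm-.006]
    print(n,len(S),"ztop",round(zm,4),"all",rect(S[:,:2]),"top",rect(T[:,:2]),"topmean",T.mean(0).round(4))
cr=cv2.resize(p[160:275,85:430,::-1],(800,267),interpolation=cv2.INTER_CUBIC); cv2.imwrite("pics/crop1.png",cr)
E
```

```text
table z -0.001531762873660046
block 781 ztop 0.0407 all (array([462.7, 302.3]), array([79.7, 40. ]), 62.9) top (array([460.9, 298.8]), array([71.2, 40. ]), 62.9) topmean [0.4605 0.2981 0.0384]
cup 433 ztop 0.06 all (array([432.4, 181.2]), array([58. , 57.9]), 44.0) top (array([432.4, 181.2]), array([58. , 57.9]), 44.0) topmean [0.4323 0.1829 0.0579]
small 153 ztop 0.0477 all (array([446.4,  55.2]), array([27. , 26.5]), 90.0) top (array([446. ,  55.6]), array([12.2, 12.2]), 0.1) topmean [0.4466 0.0554 0.0459]
big 356 ztop 0.0639 all (array([466.6, -53.1]), array([40., 41.]), 87.5) top (array([465.9, -53.8]), array([18.2, 18.2]), 88.1) topmean [ 0.4662 -0.0537  0.0624]
magnet 296 ztop 0.0514 all (array([ 426.3, -171.3]), array([46.4, 20.6]), 51.0) top (array([ 426.8, -170.8]), array([31.2, 20.4]), 51.4) topmean [ 0.4269 -0.1708  0.0486]
cell 347 ztop 0.0595 all (array([ 458.4, -294.5]), array([32.6, 31.8]), 89.5) top (array([ 458.9, -295. ]), array([31.5, 30.9]), 89.4) topmean [ 0.4587 -0.295   0.0571]
t2 730 ztop 0.0455 all (array([648. , 126.6]), array([253., 165.]), 70.4) top (array([536.2,  39.1]), array([11.4, 10.4]), 0.2) topmean [0.536  0.0387 0.0461]
t3 786 ztop 0.0135 all (array([ 650. , -143.1]), array([207.9,  79.6]), 80.6) top (array([ 650. , -143.1]), array([207.9,  79.6]), 80.6) topmean [ 0.6496 -0.146   0.0107]
pur1 155 ztop 0.0475 all (array([501.1, 102.1]), array([26.3, 26.2]), 1.3) top (array([501.7, 103. ]), array([12.4, 11.9]), 27.3) topmean [0.5014 0.1029 0.046 ]
pur2 153 ztop 0.0477 all (array([535.7,  38.3]), array([26.4, 25.2]), 0.7) top (array([536.2,  38.1]), array([12.6, 11.1]), 87.7) topmean [0.536  0.0384 0.046 ]
pur3 149 ztop 0.0473 all (array([358.9,  17.7]), array([26. , 26.4]), 0.0) top (array([360.2,  18.7]), array([11.8, 12. ]), 0.4) topmean [0.3596 0.0184 0.0461]
```

View pics/crop1.png

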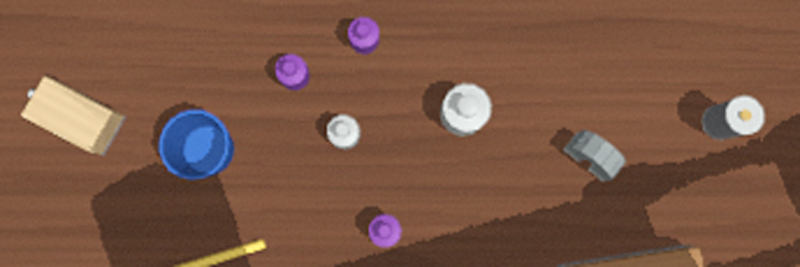

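The crop shows the bright steel small mass at (343,130), distinct from the purple ones. The sizes match the description. I'll measure tray two and the obstacles near the start path.

```bash
python3 - <<'E'
from h import *
Z=np.load("pics/top0.npz"); i=viewer.camera_info("top"); X=cloud(i,Z["d"])
Q=X[100:153,150:243].reshape(-1,3); Q=Q[np.isfinite(Q[:,2])]; S=Q[(Q[:,2]>.006)&(Q[:,2]<.02)&(Q[:,0]>.58)&(Q[:,0]<.72)]
print("t2",rect(S[:,:2]),len(S))
for n,a in {"bottle":(455,512,250,300),"psu":(440,512,130,240),"brush":(320,395,265,300),"books":(375,500,15,105)}.items():
    Q=X[a[2]:a[3],a[0]:a[1]].reshape(-1,3);Q=Q[Q[:,2]>.015]; print(n,Q.min(0).round(3),Q.max(0).round(3))
def loc(n,c,y,uv):
    print(n,uv)
E
```

```text
t2 (array([645.6, 140.5]), array([ 79.6, 176. ]), 8.8) 584
bottle [ 0.3   -0.482  0.015] [ 0.36 -0.44  0.11]
psu [ 0.446 -0.557  0.015] [ 0.614 -0.475  0.113]
brush [ 0.285 -0.263  0.015] [ 0.346 -0.139  0.043]
books [ 0.7   -0.523  0.015] [ 0.901 -0.28   0.073]
```

Call:
{"api": "jog_arm", "payload": {"motion": [{"dx": 1.6, "dy": 2.7, "turn": 0.084}, {"dx": 1.6, "dy": 2.7, "turn": 0.084}, {"dx": 1.6, "dy": 2.7, "turn": 0.084}, {"dx": 1.6, "dy": 2.7, "turn": 0.084}, {"dx": 1.6, "dy": 2.7, "turn": 0.084}, {"dx": 1.6, "dy": 2.7, "turn": 0.084}, {"dx": 1.6, "dy": 2.7, "turn": 0.084}, {"dx": 1.6, "dy": 2.7, "turn": 0.084}, {"dx": 1.6, "dy": 2.7, "turn": 0.084}, {"dx": 1.6, "dy": 2.7, "dz": -2, "turn": 0.084}, {"dx": 1.6, "dy": 2.7, "dz": -3, "turn": 0.084}, {"dx": 1.6, "dy": 2.7, "dz": -3, "turn": 0.084}], "fingers": 8.5, "grip_force": 40}}

```text
validation failed for argument at $.mo...
```

Call:
{"api": "jog_arm", "payload": {"motion": [{"dx": 1.6, "dy": 2.7, "dz": 0.0, "turn": 0.084}, {"dx": 1.6, "dy": 2.7, "dz": 0.0, "turn": 0.084}, {"dx": 1.6, "dy": 2.7, "dz": 0.0, "turn": 0.084}, {"dx": 1.6, "dy": 2.7, "dz": 0.0, "turn": 0.084}, {"dx": 1.6, "dy": 2.7, "dz": 0.0, "turn": 0.084}, {"dx": 1.6, "dy": 2.7, "dz": 0.0, "turn": 0.084}, {"dx": 1.6, "dy": 2.7, "dz": 0.0, "turn": 0.084}, {"dx": 1.6, "dy": 2.7, "dz": 0.0, "turn": 0.084}, {"dx": 1.6, "dy": 2.7, "dz": 0.0, "turn": 0.084}, {"dx": 1.6, "dy": 2.7, "dz": -2.0, "turn": 0.084}, {"dx": 1.6, "dy": 2.7, "dz": -3.0, "turn": 0.084}, {"dx": 1.6, "dy": 2.7, "dz": -3.0, "turn": 0.084}], "fingers": 8.5, "grip_force": 40}}

```text
time: 1.1
tool_pos: [0.4578, -0.2977, 0.1539]
tcp_rot: [2.383, 2.042, 0.001]
wrist_force: [1.2, 0.1, -0.7]
width: 0.991
```

Call:
{"api": "jog_arm", "payload": {"motion": [{"dx": 0.1, "dy": 0.1, "dz": -3.4, "turn": 0.0}, {"dx": 0.0, "dy": 0.0, "dz": -3.4, "turn": 0.0}, {"dx": 0.0, "dy": 0.0, "dz": -3.4, "turn": 0.0}, {"dx": 0.0, "dy": 0.0, "dz": -3.2, "turn": 0.0}, {"dx": 0.0, "dy": 0.0, "dz": 0.0, "turn": 0.0}, {"dx": 0.0, "dy": 0.0, "dz": 0.0, "turn": 0.0}, {"dx": 0.0, "dy": 0.0, "dz": 0.0, "turn": 0.0}]}}

```text
time: 1.68
tool_pos: [0.4583, -0.2982, 0.0209]
tcp_rot: [2.389, 2.038, 0.001]
wrist_force: [1.1, -0.3, 0.8]
width: 0.998
```

Call:
{"api": "jog_arm", "payload": {"motion": [{"dx": 0.0, "dy": 0.0, "dz": 0.0, "turn": 0.0}, {"dx": 0.0, "dy": 0.0, "dz": 0.0, "turn": 0.0}, {"dx": 0.0, "dy": 0.0, "dz": 0.0, "turn": 0.0}, {"dx": 0.0, "dy": 0.0, "dz": 0.0, "turn": 0.0}, {"dx": 0.0, "dy": 0.0, "dz": 0.0, "turn": 0.0}, {"dx": 0.0, "dy": 0.0, "dz": 0.0, "turn": 0.0}, {"dx": 0.0, "dy": 0.0, "dz": 0.0, "turn": 0.0}, {"dx": 0.0, "dy": 0.0, "dz": 0.0, "turn": 0.0}], "fingers": 2.0, "grip_force": 40}}

```text
time: 2.35
tool_pos: [0.4583, -0.2983, 0.0212]
tcp_rot: [2.388, 2.038, 0.001]
wrist_force: [-0.6, 0.7, 5.7]
width: 0.375
```

Call:
{"api": "jog_arm", "payload": {"motion": [{"dx": 0.0, "dy": 0.0, "dz": 2.0, "turn": 0.0}, {"dx": 0.0, "dy": 0.0, "dz": 3.0, "turn": 0.0}, {"dx": 0.0, "dy": 0.0, "dz": 3.0, "turn": 0.0}, {"dx": 3.0, "dy": 1.4, "dz": 0.0, "turn": 0.0}, {"dx": 3.0, "dy": 1.4, "dz": 0.0, "turn": 0.0}, {"dx": 3.0, "dy": 1.4, "dz": 0.0, "turn": 0.0}, {"dx": 3.0, "dy": 1.4, "dz": 0.0, "turn": 0.0}, {"dx": 3.0, "dy": 1.4, "dz": 0.0, "turn": 0.0}, {"dx": 3.0, "dy": 1.4, "dz": 0.0, "turn": 0.0}, {"dx": 0.0, "dy": 0.0, "dz": 0.0, "turn": 0.0}, {"dx": 0.0, "dy": 0.0, "dz": 0.0, "turn": 0.0}, {"dx": 0.0, "dy": 0.0, "dz": 0.0, "turn": 0.0}]}}

```text
time: 3.35
tool_pos: [0.6366, -0.2133, 0.0989]
tcp_rot: [-2.388, -2.039, 0.002]
wrist_force: [-1.3, 0.6, -1.6]
width: 0.375
```

Call:
{"api": "jog_arm", "payload": {"motion": [{"dx": 0.1, "dy": 0.0, "dz": -3.0, "turn": 0.0}, {"dx": 0.0, "dy": 0.0, "dz": -2.5, "turn": 0.0}, {"dx": 0.0, "dy": 0.0, "dz": -1.0, "turn": 0.0}, {"dx": 0.0, "dy": 0.0, "dz": -0.8, "turn": 0.0}, {"dx": 0.0, "dy": 0.0, "dz": 0.0, "turn": 0.0}, {"dx": 0.0, "dy": 0.0, "dz": 0.0, "turn": 0.0}, {"dx": 0.0, "dy": 0.0, "dz": 0.0, "turn": 0.0}]}}

```text
time: 3.93
tool_pos: [0.6393, -0.2143, 0.028]
tcp_rot: [2.389, 2.037, 0.002]
wrist_force: [0.7, -0.4, -1.8]
width: 0.375
```

Call:
{"api": "jog_arm", "payload": {"motion": [{"dx": 0.0, "dy": 0.0, "dz": -0.3, "turn": 0.0}, {"dx": 0.0, "dy": 0.0, "dz": 0.0, "turn": 0.0}, {"dx": 0.0, "dy": 0.0, "dz": 0.0, "turn": 0.0}]}}

```text
time: 4.18
tool_pos: [0.6388, -0.2138, 0.0242]
tcp_rot: [2.389, 2.039, 0.001]
wrist_force: [-0.5, -0.2, -1.2]
width: 0.375
```

Release and lift.

Call:
{"api": "jog_arm", "payload": {"motion": [{"dx": 0.0, "dy": 0.0, "dz": 0.0, "turn": 0.0}, {"dx": 0.0, "dy": 0.0, "dz": 0.0, "turn": 0.0}, {"dx": 0.0, "dy": 0.0, "dz": 0.0, "turn": 0.0}, {"dx": 0.0, "dy": 0.0, "dz": 1.5, "turn": 0.0}, {"dx": 0.0, "dy": 0.0, "dz": 3.0, "turn": 0.0}, {"dx": 0.0, "dy": 0.0, "dz": 3.0, "turn": 0.0}, {"dx": 0.0, "dy": 0.0, "dz": 3.0, "turn": 0.0}], "fingers": 5.5}}

```text
time: 4.77
tool_pos: [0.6384, -0.2135, 0.1307]
tcp_rot: [-2.39, -2.039, 0.0]
wrist_force: [0.1, 1.4, 0.7]
width: 0.646
```

Call:
{"api": "jog_arm", "payload": {"motion": [{"dx": -2.65, "dy": 0.55, "dz": 0.0, "turn": -0.065}, {"dx": -2.65, "dy": 0.55, "dz": 0.0, "turn": -0.065}, {"dx": -2.65, "dy": 0.55, "dz": 0.0, "turn": -0.065}, {"dx": -2.65, "dy": 0.55, "dz": 0.0, "turn": -0.065}, {"dx": -2.65, "dy": 0.55, "dz": 0.0, "turn": -0.065}, {"dx": -2.65, "dy": 0.55, "dz": 0.0, "turn": -0.065}, {"dx": -2.65, "dy": 0.55, "dz": 0.0, "turn": -0.065}, {"dx": -2.65, "dy": 0.4, "dz": 0.0, "turn": -0.065}, {"dx": 0.0, "dy": 0.0, "dz": -3.0, "turn": 0.0}, {"dx": 0.0, "dy": 0.0, "dz": 0.0, "turn": 0.0}, {"dx": 0.0, "dy": 0.0, "dz": 0.0, "turn": 0.0}]}}

```text
time: 5.68
tool_pos: [0.4256, -0.1707, 0.0988]
tcp_rot: [-2.832, -1.356, 0.002]
wrist_force: [-0.3, 0.0, 0.3]
width: 0.647
```

```bash
python3 - <<'E'
from h import *
print(bot.read_state()["tool_pos"])
i=viewer.camera_info("wrist"); p,d=viewer.read_camera("wrist")
X=cloud(i,d); Q=X.reshape(-1,3); Q=Q[(Q[:,2]>.03)&(Q[:,2]<.056)&(abs(Q[:,0]-.4266)<.05)&(abs(Q[:,1]+.171)<.05)]
print(len(Q)); 
if len(Q)>20: print(rect(Q[:,:2]))
cv2.imwrite("pics/w1.png",p[:,:,::-1])
E
```

```text
[ 0.42557752 -0.17068948  0.09876113]
1630
(array([ 426.9, -169. ]), array([43.3, 20.1]), 51.0)
```

View pics/w1.png

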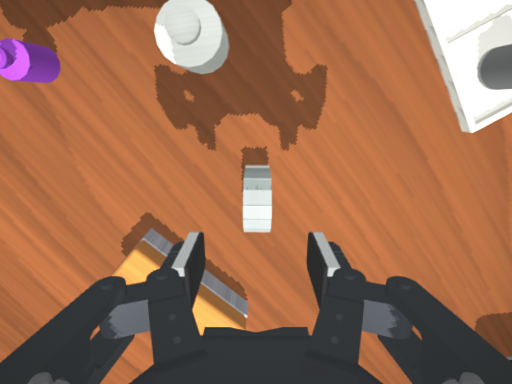

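Call:
{"api": "jog_arm", "payload": {"motion": [{"dx": 0.1, "dy": 0.0, "dz": -3.0, "turn": 0.0}, {"dx": 0.0, "dy": 0.0, "dz": -3.0, "turn": 0.0}, {"dx": 0.0, "dy": 0.0, "dz": -2.4, "turn": 0.0}, {"dx": 0.0, "dy": 0.0, "dz": 0.0, "turn": 0.0}, {"dx": 0.0, "dy": 0.0, "dz": 0.0, "turn": 0.0}]}}

```text
time: 6.15
tool_pos: [0.4277, -0.171, 0.0146]
tcp_rot: [-2.832, -1.356, 0.002]
wrist_force: [1.0, 0.3, 0.4]
width: 0.647
```

Call:
{"api": "jog_arm", "payload": {"motion": [{"dx": 0.0, "dy": 0.0, "dz": 0.0, "turn": 0.0}, {"dx": 0.0, "dy": 0.0, "dz": 0.0, "turn": 0.0}, {"dx": 0.0, "dy": 0.0, "dz": 0.0, "turn": 0.0}, {"dx": 0.0, "dy": 0.0, "dz": 0.0, "turn": 0.0}, {"dx": 0.0, "dy": 0.0, "dz": 0.0, "turn": 0.0}, {"dx": 0.0, "dy": 0.0, "dz": 0.0, "turn": 0.0}, {"dx": 0.0, "dy": 0.0, "dz": 0.0, "turn": 0.0}], "fingers": 1.0}}

```text
time: 6.73
tool_pos: [0.4294, -0.1719, 0.0168]
tcp_rot: [2.831, 1.355, 0.004]
wrist_force: [-1.0, 0.5, 6.7]
width: 0.229
```

Call:
{"api": "jog_arm", "payload": {"motion": [{"dx": 0.0, "dy": 0.0, "dz": 2.0, "turn": 0.0}, {"dx": 0.0, "dy": 0.0, "dz": 3.0, "turn": 0.0}, {"dx": 0.0, "dy": 0.0, "dz": 3.0, "turn": 0.0}, {"dx": 2.75, "dy": 0.35, "dz": 0.0, "turn": 0.065}, {"dx": 2.75, "dy": 0.35, "dz": 0.0, "turn": 0.065}, {"dx": 2.75, "dy": 0.35, "dz": 0.0, "turn": 0.065}, {"dx": 2.75, "dy": 0.35, "dz": 0.0, "turn": 0.065}, {"dx": 2.75, "dy": 0.35, "dz": 0.0, "turn": 0.065}, {"dx": 2.75, "dy": 0.35, "dz": 0.0, "turn": 0.065}, {"dx": 2.75, "dy": 0.35, "dz": 0.0, "turn": 0.065}, {"dx": 2.75, "dy": 0.35, "dz": 0.0, "turn": 0.065}]}}

```text
time: 7.65
tool_pos: [0.6486, -0.1428, 0.0948]
tcp_rot: [2.386, 2.043, -0.0]
wrist_force: [-0.5, 0.2, -2.0]
width: 0.227
```

Call:
{"api": "jog_arm", "payload": {"motion": [{"dx": 0.0, "dy": 0.0, "dz": 0.0, "turn": 0.0}, {"dx": 0.0, "dy": 0.0, "dz": 0.0, "turn": 0.0}, {"dx": 0.0, "dy": 0.0, "dz": 0.0, "turn": 0.0}]}}

```text
time: 7.9
tool_pos: [0.6466, -0.143, 0.0943]
tcp_rot: [-2.389, -2.038, 0.002]
wrist_force: [-0.3, -0.1, -2.8]
width: 0.227
```

Call:
{"api": "jog_arm", "payload": {"motion": [{"dx": 0.3, "dy": 0.0, "dz": -3.0, "turn": 0.0}, {"dx": 0.0, "dy": 0.0, "dz": -3.0, "turn": 0.0}, {"dx": 0.0, "dy": 0.0, "dz": -1.3, "turn": 0.0}, {"dx": 0.0, "dy": 0.0, "dz": 0.0, "turn": 0.0}, {"dx": 0.0, "dy": 0.0, "dz": 0.0, "turn": 0.0}, {"dx": 0.0, "dy": 0.0, "dz": 0.0, "turn": 0.0}]}}

```text
time: 8.4
tool_pos: [0.6499, -0.1433, 0.0221]
tcp_rot: [-2.39, -2.038, 0.0]
wrist_force: [-0.6, 0.5, -2.7]
width: 0.23
```

Call:
{"api": "jog_arm", "payload": {"motion": [{"dx": 0.0, "dy": 0.0, "dz": -0.3, "turn": 0.0}, {"dx": 0.0, "dy": 0.0, "dz": 0.0, "turn": 0.0}, {"dx": 0.0, "dy": 0.0, "dz": 0.0, "turn": 0.0}, {"dx": 0.0, "dy": 0.0, "dz": 0.0, "turn": 0.0}]}}

```text
time: 8.73
tool_pos: [0.6505, -0.1431, 0.0188]
tcp_rot: [2.39, 2.039, 0.0]
wrist_force: [0.3, 0.2, -1.7]
width: 0.229
```

Call:
{"api": "jog_arm", "payload": {"motion": [{"dx": 0.0, "dy": 0.0, "dz": 0.0, "turn": 0.0}, {"dx": 0.0, "dy": 0.0, "dz": 0.0, "turn": 0.0}, {"dx": 0.0, "dy": 0.0, "dz": 0.0, "turn": 0.0}, {"dx": 0.0, "dy": 0.0, "dz": 1.0, "turn": 0.0}, {"dx": 0.0, "dy": 0.0, "dz": 3.0, "turn": 0.0}, {"dx": 0.0, "dy": 0.0, "dz": 4.0, "turn": 0.0}, {"dx": 0.0, "dy": 0.0, "dz": 3.0, "turn": 0.0}], "fingers": 4.0}}

```text
time: 9.32
tool_pos: [0.651, -0.1432, 0.1316]
tcp_rot: [2.389, 2.039, 0.001]
wrist_force: [0.8, 0.7, 0.9]
width: 0.471
```

Call:
{"api": "jog_arm", "payload": {"motion": [{"dx": -2.3, "dy": 1.1, "dz": 0.0, "turn": 0.04}, {"dx": -2.3, "dy": 1.1, "dz": 0.0, "turn": 0.04}, {"dx": -2.3, "dy": 1.1, "dz": 0.0, "turn": 0.04}, {"dx": -2.3, "dy": 1.1, "dz": 0.0, "turn": 0.04}, {"dx": -2.3, "dy": 1.1, "dz": 0.0, "turn": 0.04}, {"dx": -2.3, "dy": 1.1, "dz": 0.0, "turn": 0.04}, {"dx": -2.3, "dy": 1.1, "dz": 0.0, "turn": 0.04}, {"dx": -2.3, "dy": 1.2, "dz": 0.0, "turn": 0.04}, {"dx": 0.0, "dy": 0.0, "dz": 0.0, "turn": 0.0}, {"dx": 0.0, "dy": 0.0, "dz": 0.0, "turn": 0.0}, {"dx": 0.0, "dy": 0.0, "dz": 0.0, "turn": 0.0}], "fingers": 7.0}}

```text
time: 10.23
tool_pos: [0.4678, -0.0544, 0.1299]
tcp_rot: [2.033, 2.392, 0.002]
wrist_force: [0.3, -0.8, -0.4]
width: 0.821
```

```bash
python3 - <<'E'
from h import *
for n in("top","wrist"):
    i=viewer.camera_info(n); p,d=viewer.read_camera(n); X=cloud(i,d)
    for nm,c,a,b in[("big",(.466,-.0535),.03,.058),("cell",(.639,-.21),.045,.07),("magnet",(.65,-.143),.03,.06)]:
        Q=X.reshape(-1,3); Q=Q[(Q[:,2]>a)&(Q[:,2]<b)&(np.hypot(Q[:,0]-c[0],Q[:,1]-c[1])<.033)]
        if len(Q)>20: print(n,nm,len(Q),rect(Q[:,:2]),Q[:,2].max())
    cv2.imwrite(f"pics/{n}2.png",p[:,:,::-1])
E
```

```text
top big 56 (array([453. , -53.3]), array([18.6, 14.7]), 76.6) 0.05779847999893129
wrist big 1537 (array([466. , -52.2]), array([40.7, 41.7]), 11.0) 0.057992321654137174
wrist cell 1035 (array([ 638.7, -208.5]), array([31.6, 34.3]), 47.8) 0.0643886540732873
```

View pics/wrist2.png

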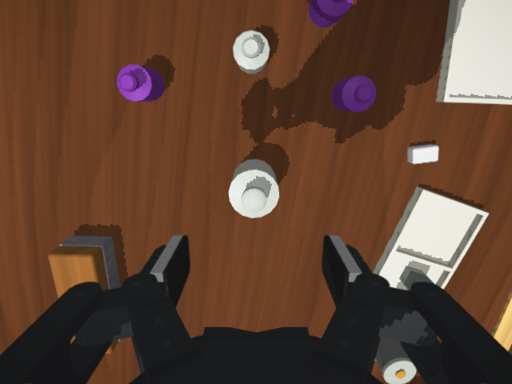

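Call:
{"api": "jog_arm", "payload": {"motion": [{"dx": -0.1, "dy": 0.1, "dz": -3.0, "turn": 0.0}, {"dx": 0.0, "dy": 0.0, "dz": -3.0, "turn": 0.0}, {"dx": 0.0, "dy": 0.0, "dz": -3.0, "turn": 0.0}, {"dx": 0.0, "dy": 0.0, "dz": -2.3, "turn": 0.0}, {"dx": 0.0, "dy": 0.0, "dz": 0.0, "turn": 0.0}, {"dx": 0.0, "dy": 0.0, "dz": 0.0, "turn": 0.0}]}}

```text
time: 10.83
tool_pos: [0.4649, -0.0533, 0.0146]
tcp_rot: [-2.033, -2.391, 0.003]
wrist_force: [0.4, 0.2, 0.7]
width: 0.819
```

Call:
{"api": "jog_arm", "payload": {"motion": [{"dx": 0.0, "dy": 0.0, "dz": 0.0, "turn": 0.0}, {"dx": 0.0, "dy": 0.0, "dz": 0.0, "turn": 0.0}, {"dx": 0.0, "dy": 0.0, "dz": 0.0, "turn": 0.0}, {"dx": 0.0, "dy": 0.0, "dz": 0.0, "turn": 0.0}, {"dx": 0.0, "dy": 0.0, "dz": 0.0, "turn": 0.0}, {"dx": 0.0, "dy": 0.0, "dz": 0.0, "turn": 0.0}, {"dx": 0.0, "dy": 0.0, "dz": 0.0, "turn": 0.0}], "fingers": 3.0, "grip_force": 70}}

```text
time: 11.42
tool_pos: [0.4679, -0.0536, 0.0181]
tcp_rot: [2.032, 2.391, 0.004]
wrist_force: [-0.1, -0.7, 6.8]
width: 0.475
```

Call:
{"api": "jog_arm", "payload": {"motion": [{"dx": 0.0, "dy": 0.0, "dz": 2.0, "turn": 0.0}, {"dx": 0.0, "dy": 0.0, "dz": 3.5, "turn": 0.0}, {"dx": 0.0, "dy": 0.0, "dz": 4.0, "turn": 0.0}, {"dx": 1.9, "dy": 2.7, "dz": 0.0, "turn": 0.0}, {"dx": 1.9, "dy": 2.7, "dz": 0.0, "turn": 0.0}, {"dx": 1.9, "dy": 2.7, "dz": 0.0, "turn": 0.0}, {"dx": 1.9, "dy": 2.7, "dz": 0.0, "turn": 0.0}, {"dx": 1.9, "dy": 2.7, "dz": 0.0, "turn": 0.0}, {"dx": 1.9, "dy": 2.7, "dz": 0.0, "turn": 0.0}, {"dx": 1.9, "dy": 2.7, "dz": 0.0, "turn": 0.0}, {"dx": 1.9, "dy": 2.7, "dz": 0.0, "turn": 0.0}, {"dx": 1.8, "dy": 2.8, "dz": 0.0, "turn": 0.0}]}}

```text
time: 12.42
tool_pos: [0.6356, 0.1921, 0.1102]
tcp_rot: [-2.034, -2.394, 0.001]
wrist_force: [0.4, -0.7, -4.2]
width: 0.471
```

Call:
{"api": "jog_arm", "payload": {"motion": [{"dx": 0.0, "dy": 0.0, "dz": 0.0, "turn": 0.0}, {"dx": 0.0, "dy": 0.0, "dz": 0.0, "turn": 0.0}, {"dx": 0.0, "dy": 0.0, "dz": 0.0, "turn": 0.0}]}}

```text
time: 12.67
tool_pos: [0.6344, 0.1906, 0.1098]
tcp_rot: [-2.033, -2.394, 0.003]
wrist_force: [-0.8, 0.5, -5.7]
width: 0.475
```

Call:
{"api": "jog_arm", "payload": {"motion": [{"dx": 0.3, "dy": 0.1, "dz": -3.0, "turn": 0.0}, {"dx": 0.0, "dy": 0.0, "dz": -3.0, "turn": 0.0}, {"dx": 0.0, "dy": 0.0, "dz": -2.0, "turn": 0.0}, {"dx": 0.0, "dy": 0.0, "dz": -0.6, "turn": 0.0}, {"dx": 0.0, "dy": 0.0, "dz": 0.0, "turn": 0.0}, {"dx": 0.0, "dy": 0.0, "dz": 0.0, "turn": 0.0}, {"dx": 0.0, "dy": 0.0, "dz": 0.0, "turn": 0.0}]}}

```text
time: 13.25
tool_pos: [0.6392, 0.1914, 0.0259]
tcp_rot: [2.035, 2.392, 0.002]
wrist_force: [0.3, 0.2, -5.0]
width: 0.465
```

Call:
{"api": "jog_arm", "payload": {"motion": [{"dx": 0.0, "dy": 0.0, "dz": -0.4, "turn": 0.0}, {"dx": 0.0, "dy": 0.0, "dz": -0.1, "turn": 0.0}, {"dx": 0.0, "dy": 0.0, "dz": 0.0, "turn": 0.0}, {"dx": 0.0, "dy": 0.0, "dz": 0.0, "turn": 0.0}]}}

```text
time: 13.58
tool_pos: [0.6396, 0.1919, 0.0211]
tcp_rot: [2.033, 2.393, 0.002]
wrist_force: [-1.0, -0.4, 2.7]
width: 0.469
```

Call:
{"api": "jog_arm", "payload": {"motion": [{"dx": 0.0, "dy": 0.0, "dz": 0.0, "turn": 0.0}, {"dx": 0.0, "dy": 0.0, "dz": 0.0, "turn": 0.0}, {"dx": 0.0, "dy": 0.0, "dz": 0.0, "turn": 0.0}, {"dx": 0.0, "dy": 0.0, "dz": 1.0, "turn": 0.0}, {"dx": 0.0, "dy": 0.0, "dz": 3.0, "turn": 0.0}, {"dx": 0.0, "dy": 0.0, "dz": 4.0, "turn": 0.0}, {"dx": 0.0, "dy": 0.0, "dz": 3.0, "turn": 0.0}], "fingers": 6.2}}

```text
time: 14.17
tool_pos: [0.6388, 0.1921, 0.1323]
tcp_rot: [2.034, 2.394, 0.001]
wrist_force: [0.4, -0.9, 0.0]
width: 0.723
```

Call:
{"api": "jog_arm", "payload": {"motion": [{"dx": -2.4, "dy": -1.7, "dz": 0.0, "turn": -0.04}, {"dx": -2.4, "dy": -1.7, "dz": 0.0, "turn": -0.04}, {"dx": -2.4, "dy": -1.7, "dz": 0.0, "turn": -0.04}, {"dx": -2.4, "dy": -1.7, "dz": 0.0, "turn": -0.04}, {"dx": -2.4, "dy": -1.7, "dz": 0.0, "turn": -0.04}, {"dx": -2.4, "dy": -1.7, "dz": 0.0, "turn": -0.04}, {"dx": -2.4, "dy": -1.7, "dz": 0.0, "turn": -0.04}, {"dx": -2.4, "dy": -1.7, "dz": 0.0, "turn": -0.04}, {"dx": 0.0, "dy": 0.0, "dz": 0.0, "turn": 0.0}, {"dx": 0.0, "dy": 0.0, "dz": 0.0, "turn": 0.0}, {"dx": 0.0, "dy": 0.0, "dz": 0.0, "turn": 0.0}], "fingers": 5.0}}

```text
time: 15.08
tool_pos: [0.4476, 0.056, 0.1307]
tcp_rot: [2.389, 2.038, 0.003]
wrist_force: [0.1, 0.5, -0.9]
width: 0.59
```

```bash
python3 - <<'E'
from h import *
n="wrist"
i=viewer.camera_info(n); p,d=viewer.read_camera(n); X=cloud(i,d)
Q=X.reshape(-1,3); Q=Q[(Q[:,2]>.02)&(Q[:,2]<.06)&(np.hypot(Q[:,0]-.4464,Q[:,1]-.0553)<.025)]
print(len(Q),rect(Q[:,:2]),Q[:,2].max())
cv2.imwrite(f"pics/{n}3.png",p[:,:,::-1])
E
```

```text
854 (array([446.4,  57.2]), array([27.7, 26.3]), 82.2) 0.0499027795933903
```

View pics/wrist3.png

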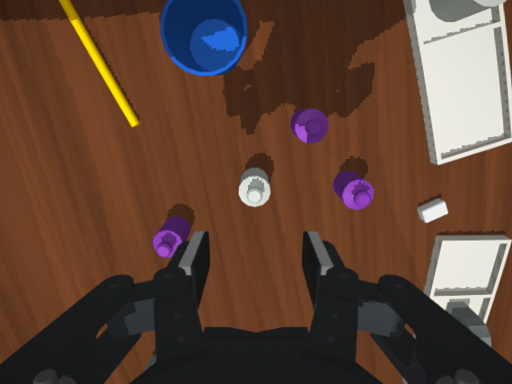

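Call:
{"api": "jog_arm", "payload": {"motion": [{"dx": -0.1, "dy": 0.0, "dz": -3.0, "turn": 0.0}, {"dx": 0.0, "dy": 0.0, "dz": -3.0, "turn": 0.0}, {"dx": 0.0, "dy": 0.0, "dz": -3.0, "turn": 0.0}, {"dx": 0.0, "dy": 0.0, "dz": -2.7, "turn": 0.0}, {"dx": 0.0, "dy": 0.0, "dz": 0.0, "turn": 0.0}, {"dx": 0.0, "dy": 0.0, "dz": 0.0, "turn": 0.0}]}}

```text
time: 15.63
tool_pos: [0.4448, 0.0563, 0.0115]
tcp_rot: [-2.387, -2.039, 0.005]
wrist_force: [-0.3, -0.7, -0.1]
width: 0.59
```

Call:
{"api": "jog_arm", "payload": {"motion": [{"dx": 0.0, "dy": 0.0, "dz": 0.0, "turn": 0.0}, {"dx": 0.0, "dy": 0.0, "dz": 0.0, "turn": 0.0}, {"dx": 0.0, "dy": 0.0, "dz": 0.0, "turn": 0.0}, {"dx": 0.0, "dy": 0.0, "dz": 0.0, "turn": 0.0}, {"dx": 0.0, "dy": 0.0, "dz": 0.0, "turn": 0.0}, {"dx": 0.0, "dy": 0.0, "dz": 0.0, "turn": 0.0}], "fingers": 1.8, "grip_force": 40}}

```text
time: 16.13
tool_pos: [0.4481, 0.0562, 0.0149]
tcp_rot: [2.388, 2.037, 0.007]
wrist_force: [0.1, 0.5, 6.2]
width: 0.308
```

Call:
{"api": "jog_arm", "payload": {"motion": [{"dx": 0.0, "dy": 0.0, "dz": 2.0, "turn": 0.0}, {"dx": 0.0, "dy": 0.0, "dz": 3.5, "turn": 0.0}, {"dx": 0.0, "dy": 0.0, "dz": 3.5, "turn": 0.0}, {"dx": 2.7, "dy": -1.65, "dz": 0.0, "turn": 0.0}, {"dx": 2.7, "dy": -1.65, "dz": 0.0, "turn": 0.0}, {"dx": 2.7, "dy": -1.65, "dz": 0.0, "turn": 0.0}, {"dx": 2.7, "dy": -1.65, "dz": 0.0, "turn": 0.0}, {"dx": 2.7, "dy": -1.65, "dz": 0.0, "turn": 0.0}, {"dx": 2.7, "dy": -1.65, "dz": 0.0, "turn": 0.0}, {"dx": 2.7, "dy": -1.65, "dz": 0.0, "turn": 0.0}, {"dx": 2.7, "dy": -1.65, "dz": 0.0, "turn": 0.0}]}}

```text
time: 17.05
tool_pos: [0.662, -0.0771, 0.1024]
tcp_rot: [-2.389, -2.038, 0.001]
wrist_force: [0.3, 0.6, -1.5]
width: 0.304
```

Call:
{"api": "jog_arm", "payload": {"motion": [{"dx": 0.0, "dy": 0.0, "dz": 0.0, "turn": 0.0}, {"dx": 0.0, "dy": 0.0, "dz": 0.0, "turn": 0.0}, {"dx": 0.0, "dy": 0.0, "dz": 0.0, "turn": 0.0}]}}

```text
time: 17.3
tool_pos: [0.6603, -0.076, 0.1019]
tcp_rot: [-2.389, -2.037, 0.002]
wrist_force: [-0.3, 0.0, -2.5]
width: 0.312
```

Call:
{"api": "jog_arm", "payload": {"motion": [{"dx": 0.1, "dy": 0.0, "dz": -3.0, "turn": 0.0}, {"dx": 0.0, "dy": 0.0, "dz": -3.0, "turn": 0.0}, {"dx": 0.0, "dy": 0.0, "dz": -2.0, "turn": 0.0}, {"dx": 0.0, "dy": 0.0, "dz": -0.3, "turn": 0.0}, {"dx": 0.0, "dy": 0.0, "dz": 0.0, "turn": 0.0}, {"dx": 0.0, "dy": 0.0, "dz": 0.0, "turn": 0.0}]}}

```text
time: 17.8
tool_pos: [0.6616, -0.0754, 0.02]
tcp_rot: [-2.389, -2.04, 0.001]
wrist_force: [0.3, -0.3, -2.1]
width: 0.305
```

Call:
{"api": "jog_arm", "payload": {"motion": [{"dx": 0.0, "dy": 0.0, "dz": -0.2, "turn": 0.0}, {"dx": 0.0, "dy": 0.0, "dz": 0.0, "turn": 0.0}, {"dx": 0.0, "dy": 0.0, "dz": 0.0, "turn": 0.0}]}}

```text
time: 18.05
tool_pos: [0.6627, -0.076, 0.0184]
tcp_rot: [2.389, 2.039, 0.001]
wrist_force: [-0.1, -0.4, -1.9]
width: 0.306
```

Call:
{"api": "jog_arm", "payload": {"motion": [{"dx": 0.0, "dy": 0.0, "dz": -0.15, "turn": 0.0}, {"dx": 0.0, "dy": 0.0, "dz": 0.0, "turn": 0.0}, {"dx": 0.0, "dy": 0.0, "dz": 0.0, "turn": 0.0}]}}

```text
time: 18.3
tool_pos: [0.6632, -0.0762, 0.017]
tcp_rot: [2.389, 2.039, 0.001]
wrist_force: [-0.8, 0.3, 2.3]
width: 0.311
```

Call:
{"api": "jog_arm", "payload": {"motion": [{"dx": 0.0, "dy": 0.0, "dz": 0.0, "turn": 0.0}, {"dx": 0.0, "dy": 0.0, "dz": 0.0, "turn": 0.0}, {"dx": 0.0, "dy": 0.0, "dz": 0.0, "turn": 0.0}, {"dx": 0.0, "dy": 0.0, "dz": 1.0, "turn": 0.0}, {"dx": 0.0, "dy": 0.0, "dz": 3.0, "turn": 0.0}, {"dx": 0.0, "dy": 0.0, "dz": 4.0, "turn": 0.0}, {"dx": 0.0, "dy": 0.0, "dz": 4.0, "turn": 0.0}, {"dx": 0.0, "dy": 0.0, "dz": 3.0, "turn": 0.0}], "fingers": 4.6}}

```text
time: 18.97
tool_pos: [0.6637, -0.0763, 0.1706]
tcp_rot: [2.388, 2.037, 0.004]
wrist_force: [1.2, -0.1, -0.4]
width: 0.543
```

Call:
{"api": "jog_arm", "payload": {"motion": [{"dx": -1.7, "dy": 3.1, "dz": 0.0, "turn": -0.026}, {"dx": -1.7, "dy": 3.1, "dz": 0.0, "turn": -0.026}, {"dx": -1.7, "dy": 3.1, "dz": 0.0, "turn": -0.026}, {"dx": -1.7, "dy": 3.1, "dz": 0.0, "turn": -0.026}, {"dx": -1.7, "dy": 3.1, "dz": 0.0, "turn": -0.026}, {"dx": -1.7, "dy": 3.1, "dz": 0.0, "turn": -0.026}, {"dx": -1.7, "dy": 3.1, "dz": 0.0, "turn": -0.026}, {"dx": -1.7, "dy": 3.1, "dz": 0.0, "turn": -0.026}, {"dx": -1.7, "dy": 3.1, "dz": 0.0, "turn": -0.026}, {"dx": -1.7, "dy": 3.1, "dz": 0.0, "turn": -0.026}, {"dx": -1.7, "dy": 3.2, "dz": 0.0, "turn": -0.026}, {"dx": -1.6, "dy": 3.2, "dz": 0.0, "turn": -0.026}], "fingers": 7.2}}

```text
time: 19.97
tool_pos: [0.4585, 0.2992, 0.1672]
tcp_rot: [2.679, 1.641, 0.002]
wrist_force: [0.8, 0.8, 0.1]
width: 0.847
```

Call:
{"api": "jog_arm", "payload": {"motion": [{"dx": 0.0, "dy": 0.0, "dz": -3.0, "turn": 0.0}, {"dx": 0.0, "dy": 0.0, "dz": 0.0, "turn": 0.0}, {"dx": 0.0, "dy": 0.0, "dz": 0.0, "turn": 0.0}]}}

```text
time: 20.22
tool_pos: [0.4578, 0.2973, 0.1352]
tcp_rot: [2.676, 1.645, -0.006]
wrist_force: [0.9, -0.2, 0.4]
width: 0.844
```

```bash
python3 - <<'E'
from h import *
n="wrist"
i=viewer.camera_info(n); p,d=viewer.read_camera(n); X=cloud(i,d)
Q=X.reshape(-1,3); Q=Q[(Q[:,2]>.03)&(Q[:,2]<.06)&(np.hypot(Q[:,0]-.4608,Q[:,1]-.2985)<.05)]
print(len(Q),rect(Q[:,:2]),Q[:,2].max())
cv2.imwrite(f"pics/{n}4.png",p[:,:,::-1])
E
```

```text
3666 (array([460.2, 300.3]), array([70.4, 40.1]), 62.6) 0.042894514915939
```

View pics/wrist4.png

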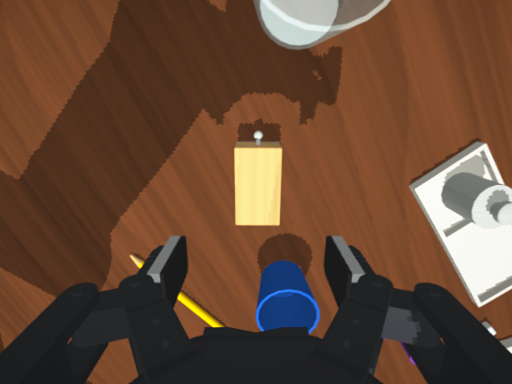

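Call:
{"api": "jog_arm", "payload": {"motion": [{"dx": 0.2, "dy": 0.1, "dz": -3.0, "turn": 0.0}, {"dx": 0.0, "dy": 0.1, "dz": -3.0, "turn": 0.0}, {"dx": 0.0, "dy": 0.0, "dz": -3.0, "turn": 0.0}, {"dx": 0.0, "dy": 0.0, "dz": -3.0, "turn": 0.0}, {"dx": 0.0, "dy": 0.0, "dz": 0.0, "turn": 0.0}, {"dx": 0.0, "dy": 0.0, "dz": 0.0, "turn": 0.0}]}}

```text
time: 20.77
tool_pos: [0.4613, 0.2984, 0.0158]
tcp_rot: [2.679, 1.641, -0.005]
wrist_force: [-0.1, 0.5, 0.8]
width: 0.841
```

Call:
{"api": "jog_arm", "payload": {"motion": [{"dx": 0.0, "dy": 0.0, "dz": 0.0, "turn": 0.0}, {"dx": 0.0, "dy": 0.0, "dz": 0.0, "turn": 0.0}, {"dx": 0.0, "dy": 0.0, "dz": 0.0, "turn": 0.0}, {"dx": 0.0, "dy": 0.0, "dz": 0.0, "turn": 0.0}, {"dx": 0.0, "dy": 0.0, "dz": 0.0, "turn": 0.0}, {"dx": 0.0, "dy": 0.0, "dz": 0.0, "turn": 0.0}, {"dx": 0.0, "dy": 0.0, "dz": 0.0, "turn": 0.0}], "fingers": 3.0, "grip_force": 40}}

```text
time: 21.35
tool_pos: [0.4639, 0.301, 0.0192]
tcp_rot: [2.677, 1.643, 0.008]
wrist_force: [0.5, -2.3, 6.9]
width: 0.462
```

Call:
{"api": "jog_arm", "payload": {"motion": [{"dx": 0.0, "dy": 0.0, "dz": 2.0, "turn": 0.0}, {"dx": 0.0, "dy": 0.0, "dz": 3.5, "turn": 0.0}, {"dx": 0.0, "dy": 0.0, "dz": 4.0, "turn": 0.0}, {"dx": 2.1, "dy": -2.15, "dz": 0.0, "turn": 0.069}, {"dx": 2.1, "dy": -2.15, "dz": 0.0, "turn": 0.069}, {"dx": 2.1, "dy": -2.15, "dz": 0.0, "turn": 0.069}, {"dx": 2.1, "dy": -2.15, "dz": 0.0, "turn": 0.069}, {"dx": 2.1, "dy": -2.15, "dz": 0.0, "turn": 0.069}, {"dx": 2.1, "dy": -2.15, "dz": 0.0, "turn": 0.069}, {"dx": 2.1, "dy": -2.15, "dz": 0.0, "turn": 0.069}, {"dx": 2.1, "dy": -2.15, "dz": 0.0, "turn": 0.069}, {"dx": 2.1, "dy": -2.15, "dz": 0.0, "turn": 0.069}]}}

```text
time: 22.35
tool_pos: [0.6518, 0.1053, 0.1124]
tcp_rot: [2.043, 2.385, 0.002]
wrist_force: [0.2, 0.1, -1.4]
width: 0.46
```

Call:
{"api": "jog_arm", "payload": {"motion": [{"dx": 0.0, "dy": 0.0, "dz": 0.0, "turn": 0.0}, {"dx": 0.0, "dy": 0.0, "dz": 0.0, "turn": 0.0}, {"dx": 0.0, "dy": 0.0, "dz": 0.0, "turn": 0.0}]}}

```text
time: 22.6
tool_pos: [0.6503, 0.1065, 0.1116]
tcp_rot: [-2.049, -2.381, -0.0]
wrist_force: [-0.4, 0.3, -1.3]
width: 0.459
```

Call:
{"api": "jog_arm", "payload": {"motion": [{"dx": 0.0, "dy": 0.0, "dz": -3.0, "turn": 0.0}, {"dx": 0.0, "dy": 0.0, "dz": -3.0, "turn": 0.0}, {"dx": 0.0, "dy": 0.0, "dz": -2.0, "turn": 0.0}, {"dx": 0.0, "dy": 0.0, "dz": -0.8, "turn": 0.0}, {"dx": 0.0, "dy": 0.0, "dz": 0.0, "turn": 0.0}, {"dx": 0.0, "dy": 0.0, "dz": 0.0, "turn": 0.0}]}}

```text
time: 23.1
tool_pos: [0.65, 0.1076, 0.0238]
tcp_rot: [-2.046, -2.384, -0.0]
wrist_force: [0.5, 0.3, -0.5]
width: 0.459
```

Call:
{"api": "jog_arm", "payload": {"motion": [{"dx": 0.0, "dy": 0.0, "dz": -0.2, "turn": 0.0}, {"dx": 0.0, "dy": 0.0, "dz": 0.0, "turn": 0.0}, {"dx": 0.0, "dy": 0.0, "dz": 0.0, "turn": 0.0}]}}

```text
time: 23.35
tool_pos: [0.6507, 0.1069, 0.0218]
tcp_rot: [2.047, 2.383, 0.001]
wrist_force: [-0.6, 0.5, -0.3]
width: 0.457
```

Call:
{"api": "jog_arm", "payload": {"motion": [{"dx": 0.0, "dy": 0.0, "dz": 0.0, "turn": 0.0}, {"dx": 0.0, "dy": 0.0, "dz": 0.0, "turn": 0.0}, {"dx": 0.0, "dy": 0.0, "dz": 0.0, "turn": 0.0}, {"dx": 0.0, "dy": 0.0, "dz": 1.0, "turn": 0.0}, {"dx": 0.0, "dy": 0.0, "dz": 3.0, "turn": 0.0}, {"dx": 0.0, "dy": 0.0, "dz": 4.0, "turn": 0.0}, {"dx": 0.0, "dy": 0.0, "dz": 4.0, "turn": 0.0}, {"dx": 0.0, "dy": 0.0, "dz": 4.0, "turn": 0.0}], "fingers": 6.5}}

```text
time: 24.02
tool_pos: [0.6501, 0.1062, 0.1833]
tcp_rot: [-2.048, -2.382, 0.001]
wrist_force: [0.7, 0.2, 0.8]
width: 0.763
```

Call:
{"api": "jog_arm", "payload": {"motion": [{"dx": -4.0, "dy": 0.0, "dz": 1.0, "turn": 0.0}, {"dx": -4.0, "dy": 0.0, "dz": 1.0, "turn": 0.0}, {"dx": -4.0, "dy": 0.0, "dz": 1.0, "turn": 0.0}, {"dx": -4.0, "dy": 0.0, "dz": 1.0, "turn": 0.0}, {"dx": -4.0, "dy": 0.0, "dz": 1.0, "turn": 0.0}, {"dx": -3.0, "dy": 0.0, "dz": 1.0, "turn": 0.0}, {"dx": 0.0, "dy": 0.0, "dz": 0.0, "turn": 0.0}, {"dx": 0.0, "dy": 0.0, "dz": 0.0, "turn": 0.0}, {"dx": 0.0, "dy": 0.0, "dz": 0.0, "turn": 0.0}]}}

```text
time: 24.77
tool_pos: [0.4212, 0.1064, 0.2421]
tcp_rot: [2.046, 2.381, 0.003]
wrist_force: [0.1, 0.3, -0.5]
width: 0.757
```

```bash
python3 - <<'E'
from h import *
n="top"
i=viewer.camera_info(n); p,d=viewer.read_camera(n); X=cloud(i,d).reshape(-1,3)
T={"2":(np.array([.6456,.1405]),np.radians(8.8)),"3":(np.array([.650,-.1431]),np.radians(-9.4))}
for nm,t,c,h in[("block","2",(.651,.107),.043),("big","2",(.638,.192),.067),("cell","3",(.639,-.213),.061),("magnet","3",(.65,-.143),.054),("small","3",(.662,-.076),.051)]:
    near=np.hypot(X[:,0]-c[0],X[:,1]-c[1])<(.045 if nm=="block" else .035)
    Q=X[near&(X[:,2]>.018)&(X[:,2]<.1)]; z=np.percentile(Q[:,2],97); K=Q[Q[:,2]>z-.006]
    m=np.array(cv2.minAreaRect(np.float32(K[:,:2]))[0])-T[t][0]; a=T[t][1]
    print(nm,len(K),"ztop-exp %.4f"%(z-h),"tray xy",np.round([m@[np.cos(a),np.sin(a)],m@[-np.sin(a),np.cos(a)]],4),rect(K[:,:2]))
Q=X[(np.hypot(X[:,0]-.432,X[:,1]-.182)<.05)&(X[:,2]>.05)&(X[:,2]<.07)]; print("cup",len(Q) and rect(Q[:,:2]))
cv2.imwrite("pics/top5.png",cv2.resize(p[60:260,60:440,::-1],(760,400)))
E
```

```text
block 323 ztop-exp 0.0012 tray xy [-0.0006 -0.0532] (array([653.2,  87.8]), array([40. , 38.8]), 9.7)Traceback (most recent call last):
  File "<stdin>", line 7, in <module>
    return _quantile_unchecked(
        a, q, axis, out, overwrite_input, method, keepdims, weights)
    return _ureduce(a,
                    func=_quantile_ureduce_func,
    ...<5 lines>...
                    overwrite_input=overwrite_input,
                    method=method)
    r = func(a, **kwargs)
    result = _quantile(arr,
                       quantiles=q,
    ...<2 lines>...
                       out=out,
                       weights=wgt)
    slices_having_nans = np.isnan(arr[-1, ...])
                                  ~~~^^^^^^^^^
IndexError: index -1 is out of bounds for axis 0 with size 0
```

The arm blocks the top view, so I'll use the scene camera, which sees the trays from the front.

```bash
cat > chk.py <<'E'
from h import *
import sys
n=sys.argv[1]
i=viewer.camera_info(n); p,d=viewer.read_camera(n); X=cloud(i,d).reshape(-1,3)
cv2.imwrite(f"pics/{sys.argv[2]}.png",cv2.resize(p[130:290,100:460,::-1],(800,356)))
T={"2":(np.array([.6456,.1405]),np.radians(8.8)),"3":(np.array([.650,-.1431]),np.radians(-9.4))}
for nm,t,c,h in[("block","2",(.651,.107),.043),("big","2",(.638,.192),.067),("cell","3",(.639,-.213),.061),("magnet","3",(.65,-.143),.054),("small","3",(.662,-.076),.051)]:
    near=np.hypot(X[:,0]-c[0],X[:,1]-c[1])<(.045 if nm=="block" else .035)
    Q=X[near&(X[:,2]>.018)&(X[:,2]<.08)]
    if len(Q)<20: print(nm,"unseen"); continue
    z=np.percentile(Q[:,2],97); K=Q[Q[:,2]>z-.006]
    m=np.array(cv2.minAreaRect(np.float32(K[:,:2]))[0])-T[t][0]; a=T[t][1]
    print(nm,len(K),"ztop-exp %.4f"%(z-h),"tray xy",np.round([m@[np.cos(a),np.sin(a)],m@[-np.sin(a),np.cos(a)]],4),rect(K[:,:2]))
Q=X[(np.hypot(X[:,0]-.432,X[:,1]-.182)<.06)&(X[:,2]>.05)&(X[:,2]<.07)]; print("cup",len(Q) and rect(Q[:,:2]))
E
python3 chk.py scene fin1; python3 -c "
from h import *
print(bot.read_state()['time'])"
```

```text
block 560 ztop-exp 0.0016 tray xy [-0.0006 -0.0368] (array([650.6, 104. ]), array([43., 70.]), 10.5)
big 67 ztop-exp -0.0000 tray xy [0.0021 0.0516] (array([639.8, 191.8]), array([17.5, 19.5]), 5.8)
cell 173 ztop-exp 0.0020 tray xy [ 0.0002 -0.068 ] (array([ 639.1, -210.2]), array([32.7, 31.8]), 60.5)
magnet 127 ztop-exp 0.0006 tray xy [0.0001 0.0001] (array([ 650.1, -143.1]), array([31.1, 23.2]), 83.4)
small 35 ztop-exp 0.0007 tray xy [0.0014 0.0688] (array([662.7, -75.4]), array([12.3, 11.9]), 5.4)
cup (array([432.2, 181.9]), array([58.7, 57.2]), 20.4)
24.8667
```

View pics/fin1.png

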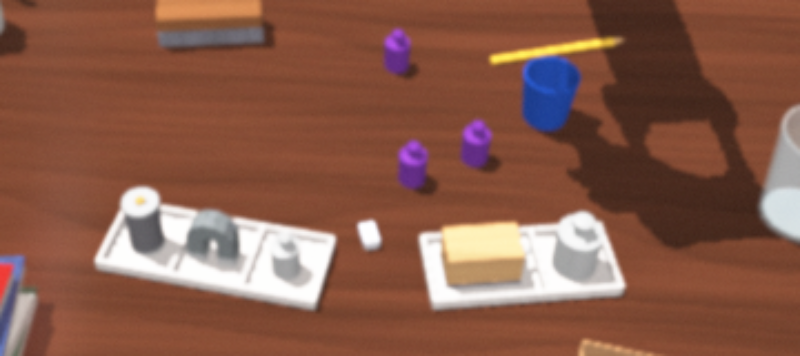

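The picture shows the cell at (142,220), magnet at (213,235) and small mass at (286,255) in the three-bay tray. The block at (483,253) and big mass at (578,245) are in the two-bay tray. All are upright, and the cup at (550,93) has not moved.

```bash
python3 -c "
from workcell import bot
print(bot.finish_job())"
```

```text
the job is handed in; nothing more can be done
None
```

Both kits are made up and handed in, after about 25 s of the 120 s allowed. I gave the cell the −y end bay of the three-bay tray and the small mass the +y end bay.

The last check was with the scene camera:
- **Position:** every part's centre measured within about 3 mm of its bay's centre, against limits of 22 mm or more.
- **Height:** the tops were within 2 mm of what they should be, so everything stands flat and upright on its floor.
- **Cup:** it had moved less than 1 mm from its first measurement, which is within measuring error.
- **Gripper:** it was empty and clear of everything, with the fingertips about 24 cm above the table.

The overhead camera's final check failed because the arm blocked most of its view. It saw only part of the block, so its reading there was off, and it gave nothing on the other parts. The scene camera then saw all five parts.

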